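# Load a nest and hold the top disc over the stack for a shim check

## Robot

A 6-joint arm with a two-finger parallel gripper is mounted at the origin on the work surface. World frame = base frame: x ahead of the robot, y to its left, z up, the work surface at z = 0. Lengths are in m, angles in rad, forces in N, time in s.
With the tool pointing down it reaches from about 0.25 to 0.775 m from the base axis. Payload 4 kg.
Tool frame: the origin (TCP) lies on the centre line of the jaws, within the pads' length; the fingertips stand 25 mm ahead of it and the grasp point (between the pads) lies 6 mm ahead of it; z points along the fingers, y is the line along which they close (so a half turn about z gives the same grasp; the last joint's range is limited). The gripper opens to 94 mm and grips with 3 to 60 N. Pads are 16 mm wide; open, the fingers measure 119 mm over their backs; the gripper's body (75 mm by 177 mm) begins 78 mm behind the grasp point.
Start: joints at [1.112, 0.087, 1.371, -0, 1.684, -0.103], TCP at [0.192, 0.516, 0.231] pointing down, gripper open.
Joint ranges: [-3.1, 3.1], [-0.76, 2.03], [0.27, 2.55], [-1.08, 4.22], [0.17, 2.65], [-2.57, 2.57]. Speed limits (rad/s): [2.79, 2.79, 3.14, 3.14, 3.14, 3.14].

## Interface

Orientations are given as [roll, pitch, yaw] about the fixed x, y, z axes, in that order (R = Rz(yaw) Ry(pitch) Rx(roll)).
In Python, from bench import robot, imaging gives the robot as it stands. The module is installed in compiled form; this text tells all that it offers.
- The arm moves only by the tool drive_tool, never from a script. Its argument "series" is a list of rows, each a list of 3 entries, a list of its own where there are three numbers: the finger opening in m, from 0 to 0.094, then the shift along the tool's x, y, z in m, then the turn, a rotation vector about the tool's x, y, z in rad. A call has 1 to 5 rows; each row is the pose to reach, as a shift and turn from the pose commanded when the call began, along the tool's axes at that moment; what a row does not reach only later rows make up. A row lasts 1/8 s, in which the tool goes at most 62.5 mm and 10.7 degrees, less where a joint would pass 70% of its speed; a pose out of reach is approached as far as the arm can. A call with a gripper value outside its range is refused whole. The fingers move at their own pace and stop on an object; the grip force is fixed at half the most. Time passes only in rows, so rows that repeat a pose let the fingers close. It gives the time, the measured TCP pose, the force, the opening and the grip force at its end, in the units of the state.
- robot.get_obs(): the state, without advancing time (a new reading comes with each control period).
- imaging.snapshot(name): name is "scene" or "top" or "wrist"; returns the picture (420x560x3 uint8, red, green, blue); there is no depth.
- imaging.get_calibration(name): a dict with "intrinsics" (3x3 intrinsics, pixels), "position" and "rotation" of the camera in the world. Camera axes: x right, y up, looking along -z (the intrinsics and any distortion apply to the point x, -y, -z); pixel columns grow to the right and rows downward; lengths in m; the calibration is good to about 2 mm. A picture is of the moment at which its call begins: read the wrist's pose just before it. get_calibration takes no time and is no camera call; for the wrist camera it gives the pose at the moment of the call.
- robot.close_job(): hands the job in; it is judged then, once.
The state is a dict: "time": time; "joint_positions": joint angles; "qvel": joint speeds; "joint_torque": joint torques, N m; "tool_pos": TCP position; "ee_rot": TCP orientation; "wrist_force": force on the tool from outside, world axes, zero at the start; "wrist_torque": the same for the moment, N m; "width": finger opening in m; "finger_force": force on a finger pad.
Only numpy, scipy, OpenCV 4.12 (cv2) and the standard library are available. Lean on these libraries where they do the work, as an engineer would, in place of code of your own. Each camera call takes 0.05 s, during which the arm holds its last target. There are 200 camera calls.

## Task

Build up the stack in the nest: set the square body into the pocket, boss up, and let go, then seat the spacer ring over its boss and let go. Then take the top disc and finish still holding it, level and centred, hovering about 8 mm above the spacer and touching nothing but your gripper, so that a colleague can slip in a shim. Carry every part over the row of standing punches, above their tops, and leave the punches as they stand.

Things in the scene. Friction and masses are not known exactly. Their poses are not given: they have to be found in the camera images.
- nest: fixed aluminium nest plate 100 x 100 x 22 mm lying on the bench, left of the row of punches (+y side), with a square blind pocket in the middle of its top: 50 x 50 mm, 12 mm deep (its floor 10 mm above the bench), its mouth flared by a sloped lead-in to 57 x 57 mm over the top 5 mm, sides parallel to the plate's. Origin at the centre of the underside, x and y along its sides, z up
- nest_seat (a point): centre of the pocket's floor, 10 mm above the bench; axes as the nest's
- block: the square body, loose: a plain steel block 44 x 44 mm, 36 mm tall, with a round boss on its top (25 mm across, 12 mm tall, chamfered top edge), about 0.55 kg. Stands on the bench right of the punches (-y side), boss up. Origin at the centre of the underside, x and y along its sides, z up. Seated in the pocket, it stands 24 mm proud of the nest's top, boss not counted
- spacer: the spacer, loose: a plain steel ring, 50 mm outside, 30 mm bore, 18 mm tall, about 0.17 kg, lying flat on the bench on the -y side. Origin on its axis at the underside, z up. It fits over the body's boss and rests on the body's shoulder, its top then 64 mm above the bench and the boss 6 mm below its top
- disc: the top disc, loose: a steel disc 50 mm across and 10 mm thick with a round central knob on top (24 mm across, 26 mm tall; 36 mm overall), about 0.22 kg, lying flat on the bench on the -y side, knob up. Origin on its axis at the underside, z up
- mat: fixed black rubber strip 250 x 60 mm, 3 mm thick, under the row of punches, between the loose parts and the nest. Origin at the centre of the underside, x along the row, z up. The punches' tops are 95 mm above the bench
- punch0: loose bystander: punch 1 of 4 in the row, counted along the mat's +x: a standing dark tool-steel block 26 x 38 mm, 92 mm tall, its upper 30 mm stepped back to 26 x 22 mm, 0.6 kg. Origin at the centre of its underside, z up; built 58 mm from its neighbours, centred on the mat's width
- punch1: loose bystander: punch 2 of 4 in the row, counted along the mat's +x: a standing dark tool-steel block 26 x 38 mm, 92 mm tall, its upper 30 mm stepped back to 26 x 22 mm, 0.6 kg. Origin at the centre of its underside, z up; built 58 mm from its neighbours, centred on the mat's width
- punch2: loose bystander: punch 3 of 4 in the row, counted along the mat's +x: a standing dark tool-steel block 26 x 38 mm, 92 mm tall, its upper 30 mm stepped back to 26 x 22 mm, 0.6 kg. Origin at the centre of its underside, z up; built 58 mm from its neighbours, centred on the mat's width
- punch3: loose bystander: punch 4 of 4 in the row, counted along the mat's +x: a standing dark tool-steel block 26 x 38 mm, 92 mm tall, its upper 30 mm stepped back to 26 x 22 mm, 0.6 kg. Origin at the centre of its underside, z up; built 58 mm from its neighbours, centred on the mat's width

How it is judged:
By the outcome, as a careful person would: the job done as asked, in the order asked, and still so for the second after the job is handed in, while the arm keeps its last pose, push and grip.
It also fails if it takes over 67 s, if anything falls off the work surface, if the arm or the gripper's body presses on something with over 40 N, if the wrist force passes 120 N, or if a joint passes its speed limit or range.

## Working session

There is one attempt and no reset: what is moved stays moved. The work goes in short steps, Python scripts to look and compute and a tool call to move; the robot and the scene stay as the last step left them, time stands still between calls to the robot, and variables do not carry over. Pictures are saved under pics/ and viewed, at most 10 in all, crops included, and the job is handed in when it is done.

Besides the shell and the picture viewer there is one more tool, called after "Request:" as name(argument=value, ...), one argument or row to a line, values as JSON. drive_tool: Moves the arm, as the interface text tells. Its arguments: {"type":"object","properties":{"series":{"type":"array"}},"required":["series"]}

```bash
mkdir -p pics; python3 - <<'E'
from bench import robot, imaging
import cv2, numpy as np
o=robot.get_obs()
for k in o: print(k,np.round(o[k],4))
for n in ["top","scene"]:
    im=imaging.snapshot(n); cv2.imwrite(f"pics/{n}0.png",im[:,:,::-1])
for n in ["top","scene","wrist"]:
    c=imaging.get_calibration(n); print(n,{k:np.round(c[k],4).tolist() if not isinstance(c[k],str) else c[k] for k in c})
E
```

```text
time 0.0
joint_positions [ 1.1119  0.0879  1.3722 -0.      1.6836 -0.1031]
qvel [ 0.0002 -0.0017  0.0012 -0.0005  0.0008  0.0014]
joint_torque [-1.70000e-03 -3.40182e+01 -3.02430e+01  7.17000e-02  3.30000e-02
 -2.00000e-04]
tool_pos [0.1914 0.5151 0.2293]
ee_rot [-3.1394e+00 -2.0000e-04  2.7858e+00]
wrist_force [ 0.7928  0.5603 -0.8992]
wrist_torque [-0.0341  0.0024  0.0056]
finger_force 0.0
width 0.0942
top {'intrinsics': [[384.3051, 0.0, 274.4929], [0.0, 384.3051, 219.7284], [0.0, 0.0, 1.0]], 'position': [0.3951, -0.0426, 0.8024], 'rotation': [0.1964, 0.0237, -1.5884]}
scene {'intrinsics': [[533.9019, 0.0, 274.8248], [0.0, 533.9019, 207.6965], [0.0, 0.0, 1.0]], 'position': [0.9747, -0.3923, 0.7867], 'rotation': [0.6308, -0.0076, 0.9128]}
wrist {'intrinsics': [[352.3151, 0.0, 285.3578], [0.0, 352.3151, 211.5602], [0.0, 0.0, 1.0]], 'position': [0.1272, 0.5382, 0.3839], 'rotation': [-0.2402, 0.0016, 1.2157]}
```

View pics/top0.png

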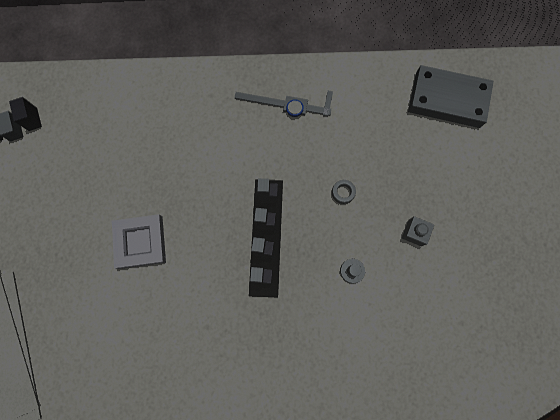

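View pics/scene0.png

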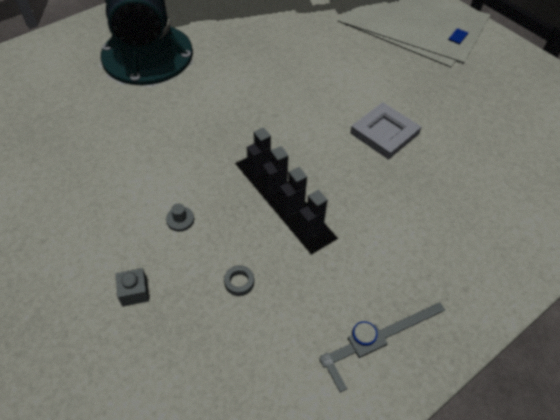

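```bash
cat > h.py <<'E'
from bench import robot, imaging
import cv2, numpy as np
from scipy.spatial.transform import Rotation as R
def rot(r): return R.from_euler('xyz',r).as_matrix()
def cast(c,px,z):
    px=np.atleast_2d(np.asarray(px,float)); K=np.array(c["intrinsics"])
    d=np.c_[px,np.ones(len(px))]@np.linalg.inv(K).T*[1,-1,-1]
    d=d@rot(c["rotation"]).T; p=np.array(c["position"])
    return p+d*((z-p[2])/d[:,2])[:,None]
def proj(c,P):
    q=(np.atleast_2d(P)-c["position"])@rot(c["rotation"])*[1,-1,-1]
    q=q@np.array(c["intrinsics"]).T; return q[:,:2]/q[:,2:]
def pose():
    o=robot.get_obs(); return o,np.array(o["tool_pos"]),rot(o["ee_rot"])
def go(target,yaw=None):
    """remaining shift (tool axes) to world target, and turn about tool z to bring tool-x to heading yaw"""
    o,p,T=pose(); s=T.T@(np.array(target)-p); out=[np.round(s*1000,1)]
    if yaw is not None:
        G=np.array([[np.cos(yaw),np.sin(yaw),0],[np.sin(yaw),-np.cos(yaw),0],[0,0,-1]]).T
        G=np.c_[[np.cos(yaw),np.sin(yaw),0],[np.sin(yaw),-np.cos(yaw),0],[0,0,-1]]
        out.append(np.round(R.from_matrix(T.T@G).as_rotvec(),3))
    print("t",round(o["time"],2),"shift mm",*out); return out
def heading():
    T=pose()[2]; return np.arctan2(T[1,0],T[0,0])
E
python3 - <<'E'
from h import *
c=imaging.get_calibration("top"); s=imaging.get_calibration("scene")
for n,px,z in [("nest",(138,242),.022),("p0?",(263,185),.095),("p",(261,215),.095),("p",(258,245),.095),("p",(257,275),.095),("spacer",(344,191),.018),("block",(421,229),.048),("disc",(352,271),.010)]:
    P=cast(c,px,z)[0]; print(n,P.round(3),"scene px",proj(s,P).round(0))
o,p,T=pose(); print(T.round(3)); w=imaging.get_calibration("wrist")
print("cam in tool",(T.T@(np.array(w["position"])-p)).round(4)); print((T.T@rot(w["rotation"])).round(3))
E
```

```text
nest [0.51  0.256 0.022] scene px [[386. 125.]]
p0? [ 0.604 -0.008  0.095] scene px [[319. 196.]]
p [ 0.546 -0.003  0.095] scene px [[299. 173.]]
p [0.489 0.003 0.095] scene px [[281. 152.]]
p [0.434 0.005 0.095] scene px [[263. 133.]]
spacer [ 0.61  -0.174  0.018] scene px [[240. 277.]]
block [ 0.52  -0.316  0.048] scene px [[132. 276.]]
disc [ 0.443 -0.183  0.01 ] scene px [[182. 216.]]
[[-0.937  0.348 -0.001]
 [ 0.348  0.937 -0.002]
 [ 0.    -0.002 -1.   ]]
cam in tool [ 0.0682 -0.001  -0.1545]
[[ 0.001  0.971  0.238]
 [ 1.    -0.001 -0.001]
 [-0.     0.238 -0.971]]
```

Request:
drive_tool(
  series=[
    [0.094,[-0.0486,-0.0165,0],[0,0,0.17]],
    [0.094,[-0.0972,-0.033,0],[0,0,0.34]],
    [0.094,[-0.1458,-0.0495,0],[0,0,0.51]],
    [0.094,[-0.1944,-0.066,0],[0,0,0.68]],
    [0.094,[-0.243,-0.0825,0],[0,0,0.85]],
  ],
)

```text
time: 0.72
tool_pos: [0.3915, 0.3523, 0.23]
ee_rot: [-3.141, 0.0, 1.93]
wrist_force: [1.3, 1.0, -0.1]
width: 0.0936
finger_force: 0.0
```

```bash
python3 - <<'E'
from h import *
print(pose()[1],heading()); go([.51,.256,.231],np.pi/2)
E
```

```text
[0.39152231 0.35225864 0.22997356] 1.9302768151571454
t 0.72 shift mm [-131.8   77.    -1.1] [-0.001  0.     0.359]
```

Request:
drive_tool(
  series=[
    [0.094,[-0.044,0.026,0],[0,0,0.12]],
    [0.094,[-0.088,0.052,0],[0,0,0.24]],
    [0.094,[-0.132,0.077,0],[0,0,0.36]],
    [0.094,[-0.132,0.077,0],[0,0,0.36]],
  ],
)

```text
time: 1.23
tool_pos: [0.5115, 0.2552, 0.2291]
ee_rot: [-3.14, 0.001, 1.571]
wrist_force: [-0.0, 0.7, 0.4]
width: 0.0943
finger_force: 0.0
```

```bash
python3 - <<'E'
from h import *
print(pose()[1],heading())
c=imaging.get_calibration("wrist"); im=imaging.snapshot("wrist"); cv2.imwrite("pics/nest1.png",im[:,:,::-1])
np.save("nestcal.npy",c,allow_pickle=True)
print(proj(c,[.51,.256,.022]))
E
```

```text
[0.51150806 0.25517968 0.22911303] 1.5707243223024228
[[284.00641984 191.04401089]]
```

View pics/nest1.png

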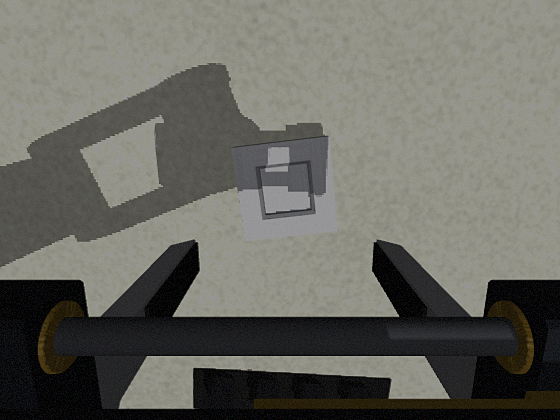

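```bash
python3 - <<'E'
from h import *
im=cv2.imread("pics/nest1.png").astype(int); c=np.load("nestcal.npy",allow_pickle=True).item()
for p in [(250,230),(325,150),(240,160),(300,100),(180,100),(285,175),(240,130)]: print(p,im[p[1],p[0]])
m=((im[:,:,0]-im[:,:,2])>-1).astype(np.uint8)
m[245:]=0
m=cv2.morphologyEx(m,cv2.MORPH_OPEN,np.ones((3,3)));m=cv2.morphologyEx(m,cv2.MORPH_CLOSE,np.ones((5,5)))
cs,_=cv2.findContours(m,cv2.RETR_EXTERNAL,cv2.CHAIN_APPROX_NONE)
k=min([q for q in cs if cv2.contourArea(q)>2000],key=lambda q:np.hypot(*(q[:,0].mean(0)-[285,190])))
print(cv2.contourArea(k))
W=cast(c,k[:,0],.022)[:,:2]*1000
r=cv2.minAreaRect(W.astype(np.float32)); print(r)
a=cv2.approxPolyDP(k,8,True)[:,0]; print(a.tolist(), cast(c,a,.022)[:,:2].round(4).tolist())
# pocket mouth / floor edges from given pixels
q=np.array([[256,168],[308,160],[315,212],[262,219]]); P=cast(c,q,.022); print(P.mean(0),np.linalg.norm(np.diff(P,axis=0),axis=1))
E
```

```text
(250, 230) [148 148 148]
(325, 150) [87 85 82]
(240, 160) [91 88 89]
(300, 100) [129 140 138]
(180, 100) [79 88 90]
(285, 175) [89 87 87]
(240, 130) [83 88 87]
8757.5
((511.3021545410156, 257.25750732421875), (99.76519775390625, 100.51068115234375), 6.923612594604492)
[[327, 137], [231, 148], [245, 240], [336, 230]] [[0.5532, 0.3111], [0.4564, 0.3002], [0.4679, 0.2024], [0.5656, 0.2137]]
[0.51128169 0.25687644 0.022     ] [0.05381873 0.05524127 0.05665873]
```

Request:
drive_tool(
  series=[
    [0.094,[-0.057,0.001,0],[0,0,0]],
    [0.094,[-0.114,0.002,0],[0,0,0]],
    [0.094,[-0.171,0.003,0],[0,0,0]],
    [0.094,[-0.228,0.004,0],[0,0,0]],
    [0.094,[-0.285,0.005,0],[0,0,0]],
  ],
)

```text
time: 1.9
tool_pos: [0.5154, -0.0272, 0.2306]
ee_rot: [3.141, -0.001, 1.579]
wrist_force: [0.9, 0.2, 0.0]
width: 0.0938
finger_force: 0.0
```

Request:
drive_tool(
  series=[
    [0.094,[-0.057,0.001,0],[0,0,0]],
    [0.094,[-0.114,0.002,0],[0,0,0]],
    [0.094,[-0.171,0.003,0],[0,0,0]],
    [0.094,[-0.228,0.004,0],[0,0,0]],
    [0.094,[-0.285,0.005,0],[0,0,0]],
  ],
)

```text
time: 2.52
tool_pos: [0.5228, -0.312, 0.2305]
ee_rot: [3.141, -0.001, 1.579]
wrist_force: [0.8, 0.4, 0.3]
width: 0.0939
finger_force: 0.0
```

```bash
python3 - <<'E'
from h import *
print(pose()[1],heading())
c=imaging.get_calibration("wrist"); im=imaging.snapshot("wrist"); cv2.imwrite("pics/block1.png",im[:,:,::-1])
np.save("blockcal.npy",c,allow_pickle=True)
print(proj(c,[.52,-.316,.036]))
E
```

```text
[ 0.52284718 -0.31200478  0.23050682] 1.5788734618675542
[[282.21343719 198.3963571 ]]
```

View pics/block1.png

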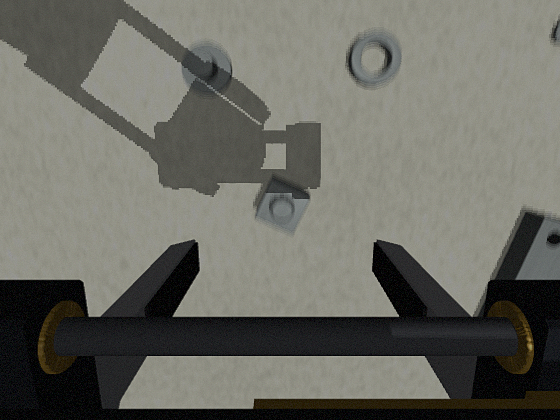

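Request:
drive_tool(
  series=[
    [0.094,[-0.002,-0.001,0.04],[0,0,0]],
    [0.094,[-0.004,-0.003,0.07],[0,0,0]],
    [0.094,[-0.004,-0.003,0.07],[0,0,0]],
  ],
)

```text
time: 2.95
tool_pos: [0.5183, -0.3135, 0.157]
ee_rot: [-3.136, -0.005, 1.578]
wrist_force: [0.6, 0.4, -0.5]
width: 0.0944
finger_force: 0.0
```

```bash
python3 - <<'E'
from h import *
print(pose()[1],heading())
c=imaging.get_calibration("wrist"); im=imaging.snapshot("wrist")
np.save("blockcal.npy",c,allow_pickle=True)
p=proj(c,[.52,-.316,.036])[0].astype(int); print(p)
cv2.imwrite("pics/block2f.png",im[:,:,::-1])
x,y=p; x0,y0=max(0,x-70),max(0,y-70)
cv2.imwrite("pics/block2.png",cv2.resize(im[y0:y0+140,x0:x0+140,::-1],None,fx=4,fy=4,interpolation=cv2.INTER_NEAREST)); print(x0,y0)
E
```

```text
[ 0.51825679 -0.31353826  0.15698959] 1.577706076561891
[288 215]
218 145
```

View pics/block2.png

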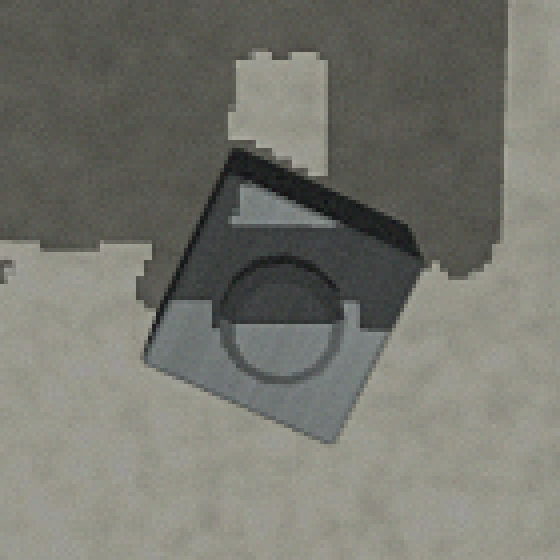

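```bash
python3 - <<'E'
from h import *
c=np.load("blockcal.npy",allow_pickle=True).item()
q=np.array([[145,358],[332,443],[422,260],[238,176]])/4+[218,145]-.5
P=cast(c,q,.036)[:,:2]; print(P.round(4).tolist(),P.mean(0).round(4))
e=np.diff(np.r_[P,P[:1]],axis=0); print(np.hypot(*e.T).round(4),np.degrees(np.arctan2(e[:,1],e[:,0])).round(1))
print("boss",cast(c,np.array([282,324])/4+[218,145]-.5,.048))
r=cv2.minAreaRect((P*1000).astype(np.float32)); print(r)
th=np.arctan2(e[0,1],e[0,0])
ctr=P.mean(0)
go([*ctr,.157],np.pi/2+np.radians(-26.5)); go([*ctr,.157],np.pi+np.radians(-26.5))
E
```

```text
[[0.4921, -0.3319], [0.5306, -0.3499], [0.548, -0.3108], [0.511, -0.2941]] [ 0.5204 -0.3217]
[0.0426 0.0428 0.0406 0.0423] [ -25.1   66.   155.6 -116.6]
boss [[ 0.51995557 -0.32104887  0.048     ]]
((520.4175415039062, -321.5428466796875), (42.801876068115234, 42.56663131713867), 64.9127197265625)
t 3.0 shift mm [-7.3  1.   2.5] [-0.002 -0.002  0.469]
t 3.0 shift mm [-7.3  1.   2.5] [-1.000e-03 -3.000e-03 -1.101e+00]
```

Request:
drive_tool(
  series=[
    [0.094,[-0.003,0,0],[0,0,0.15]],
    [0.094,[-0.007,0.001,0.02],[0,0,0.3]],
    [0.094,[-0.007,0.001,0.05],[0,0,0.444]],
    [0.094,[-0.007,0.001,0.07],[0,0,0.444]],
    [0.094,[-0.007,0.001,0.07],[0,0,0.444]],
  ],
)

```text
time: 3.62
tool_pos: [0.5208, -0.3222, 0.0907]
ee_rot: [-3.141, -0.001, 1.133]
wrist_force: [0.4, -0.5, -0.4]
width: 0.094
finger_force: 0.0
```

```bash
python3 - <<'E'
from h import *
print(pose()[1],heading()); go([.5203,-.3215,.042],np.radians(65))
E
```

```text
[ 0.52082892 -0.32219794  0.09065879] 1.133184017300085
t 3.62 shift mm [ 0.4 -0.7 48.7] [-0.001 -0.001 -0.001]
```

Request:
drive_tool(
  series=[
    [0.094,[0,-0.001,0.03],[0,0,0]],
    [0.094,[0,-0.001,0.048],[0,0,0]],
    [0.06,[0,-0.001,0.048],[0,0,0]],
    [0.03,[0,-0.001,0.048],[0,0,0]],
    [0.02,[0,-0.001,0.048],[0,0,0]],
  ],
)

```text
time: 4.25
tool_pos: [0.5205, -0.3233, 0.044]
ee_rot: [3.139, 0.0, 1.132]
wrist_force: [-0.2, 0.2, 0.1]
width: 0.0677
finger_force: 0.0
```

Request:
drive_tool(
  series=[
    [0.02,[0,0,0],[0,0,0]],
    [0.02,[0,0,0],[0,0,0]],
    [0.02,[0,0,-0.01],[0,0,0]],
    [0.02,[0,0,-0.03],[0,0,0]],
  ],
)

```text
time: 4.75
tool_pos: [0.5183, -0.3217, 0.071]
ee_rot: [-3.136, -0.001, 1.132]
wrist_force: [-0.1, -0.3, -5.3]
width: 0.0438
finger_force: 30.0
```

Request:
drive_tool(
  series=[
    [0.02,[0,0,-0.05],[0,0,0]],
    [0.02,[0,0,-0.1],[0,0,0]],
    [0.02,[0.03,-0.0145,-0.12],[0,0,-0.05]],
    [0.02,[0.08,-0.0385,-0.12],[0,0,-0.1]],
    [0.02,[0.13,-0.0625,-0.12],[0,0,-0.15]],
  ],
)

```text
time: 5.38
tool_pos: [0.5183, -0.1773, 0.194]
ee_rot: [3.14, -0.0, 1.282]
wrist_force: [0.9, 0.6, -5.3]
width: 0.0435
finger_force: 30.0
```

```bash
python3 - <<'E'
from h import *
o,p,_=pose();print(p,heading(),o["width"],o["finger_force"]); go([.5113,.2568,.19],1.69)
E
```

```text
[ 0.5182786  -0.17730847  0.19395445] 1.282305171673439 0.04351725780012713 29.96250718832016
t 5.38 shift mm [ 414.2 -130.2    3.8] [ 0.002  0.    -0.408]
```

Request:
drive_tool(
  series=[
    [0.02,[0.05,-0.016,0],[0,0,-0.05]],
    [0.02,[0.1,-0.0315,0],[0,0,-0.1]],
    [0.02,[0.15,-0.047,0],[0,0,-0.15]],
    [0.02,[0.2,-0.063,0],[0,0,-0.2]],
    [0.02,[0.25,-0.0785,0],[0,0,-0.25]],
  ],
)

```text
time: 6.0
tool_pos: [0.514, 0.0852, 0.1936]
ee_rot: [3.14, -0.0, 1.533]
wrist_force: [-0.0, -0.7, -5.2]
width: 0.0438
finger_force: 30.0
```

```bash
python3 - <<'E'
from h import *
o,p,_=pose();print(p,heading(),o["width"],o["finger_force"]); go([.5113,.2568,.19],1.69)
E
```

```text
[0.51399995 0.08515285 0.19363605] 1.533350243307684 0.04379735543161552 29.962390065193176
t 6.0 shift mm [171.4  -9.1   3.7] [ 0.001 -0.    -0.157]
```

Request:
drive_tool(
  series=[
    [0.02,[0.05,-0.003,0],[0,0,-0.05]],
    [0.02,[0.1,-0.006,0],[0,0,-0.1]],
    [0.02,[0.15,-0.008,0.02],[0,0,-0.157]],
    [0.02,[0.171,-0.009,0.06],[0,0,-0.157]],
    [0.02,[0.171,-0.009,0.09],[0,0,-0.157]],
  ],
)

```text
time: 6.62
tool_pos: [0.5111, 0.2566, 0.1016]
ee_rot: [-3.141, -0.0, 1.692]
wrist_force: [-0.1, -0.2, -5.0]
width: 0.0436
finger_force: 30.0
```

Request:
drive_tool(
  series=[
    [0.02,[0,0,0],[0,0,0]],
  ],
)

```text
time: 6.75
tool_pos: [0.5096, 0.2542, 0.0997]
ee_rot: [-3.134, 0.002, 1.69]
wrist_force: [-0.3, -1.2, -4.6]
width: 0.0439
finger_force: 30.0
```

```bash
python3 - <<'E'
from h import *
o,p,_=pose();print(p,heading()); go([.5113,.2568,.053],1.69)
c=imaging.get_calibration("wrist"); im=imaging.snapshot("wrist");cv2.imwrite("pics/ins.png",im[:,:,::-1])
np.save("inscal.npy",c,allow_pickle=True)
E
```

```text
[0.50959811 0.25418898 0.0997333 ] 1.6895360842092035
t 6.75 shift mm [ 2.5  2.3 46.7] [-0.007  0.002 -0.   ]
```

View pics/ins.png

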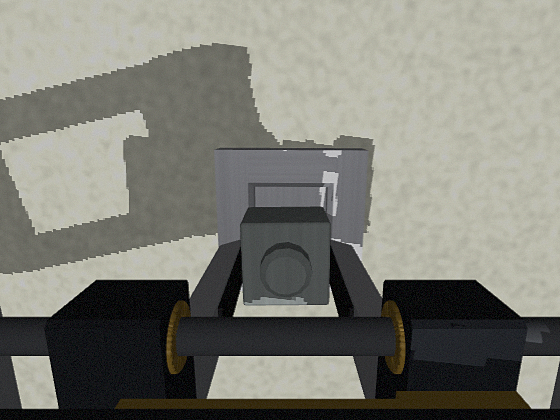

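```bash
python3 - <<'E'
from h import *
c=np.load("inscal.npy",allow_pickle=True).item(); o,p,T=pose()
def t(px,z): return ((cast(c,px,z)-p)@T*1000)[:,:2].round(1).tolist()
print("block",t([(241,223),(330,222),(328,304),(243,305)],.0932))
print("nest outer",t([(217,149),(366,149),(219,240),(366,245)],.022))
print("mouth far",t([(249,184),(333,184)],.022))
im=cv2.imread("pics/ins.png").astype(int); print(im[140:200:1,290].sum(1).tolist()); print(im[170,205:375].sum(1).tolist())
E
```

```text
block [[22.4, -22.8], [23.0, 19.4], [-19.7, 19.7], [-20.5, -23.0]]
nest outer [[52.3, -46.6], [52.5, 50.2], [-9.9, -48.0], [-13.2, 53.9]]
mouth far [[29.4, -26.3], [29.5, 29.6]]
[332, 312, 320, 318, 328, 317, 325, 344, 165, 146, 380, 365, 359, 355, 354, 361, 338, 337, 350, 355, 340, 356, 364, 332, 361, 366, 360, 348, 359, 346, 349, 357, 341, 342, 349, 349, 342, 346, 350, 346, 338, 347, 362, 219, 212, 228, 228, 354, 352, 339, 346, 350, 337, 343, 342, 346, 335, 343, 351, 340]
[337, 331, 344, 343, 340, 331, 337, 325, 318, 327, 338, 345, 354, 339, 344, 333, 338, 333, 338, 339, 332, 335, 332, 340, 351, 335, 350, 356, 347, 341, 356, 355, 343, 353, 345, 358, 339, 348, 347, 352, 328, 349, 341, 348, 347, 332, 356, 342, 354, 351, 351, 345, 342, 349, 349, 354, 337, 355, 343, 355, 352, 343, 351, 349, 351, 336, 358, 334, 336, 343, 359, 345, 352, 338, 349, 356, 356, 353, 362, 354, 342, 344, 347, 350, 351, 349, 350, 344, 361, 356, 348, 348, 340, 350, 343, 356, 353, 352, 349, 355, 346, 352, 342, 354, 340, 350, 353, 362, 346, 351, 360, 349, 353, 348, 361, 346, 351, 348, 333, 311, 316, 317, 334, 341, 335, 344, 334, 341, 348, 327, 331, 339, 353, 339, 349, 359, 341, 334, 344, 330, 341, 343, 349, 338, 346, 356, 339, 331, 331, 344, 345, 336, 337, 337, 329, 333, 350, 342, 345, 340, 335, 332, 308, 306, 308, 301, 280, 312, 377, 487]
```

Request:
drive_tool(
  series=[
    [0.02,[0.001,0.0037,0],[0,0,0]],
    [0.02,[0.001,0.0037,0.015],[0,0,0]],
    [0.02,[0.001,0.0037,0.03],[0,0,0]],
    [0.02,[0.001,0.0037,0.036],[0,0,0]],
  ],
)

```text
time: 7.3
tool_pos: [0.5144, 0.2555, 0.0643]
ee_rot: [-3.138, 0.001, 1.689]
wrist_force: [-0.8, 0.2, -4.9]
width: 0.0435
finger_force: 30.0
```

Request:
drive_tool(
  series=[
    [0.02,[0,0,0.003],[0,0,0]],
    [0.02,[0,0,0.006],[0,0,0]],
    [0.02,[0,0,0.008],[0,0,0]],
  ],
)

```text
time: 7.68
tool_pos: [0.5154, 0.2562, 0.0614]
ee_rot: [-3.142, 0.0, 1.689]
wrist_force: [-8.6, -2.7, 12.4]
width: 0.0439
finger_force: 30.0
```

Request:
drive_tool(
  series=[
    [0.02,[0,0,-0.006],[0,0,0]],
    [0.02,[-0.0005,-0.003,-0.006],[0,0,0]],
    [0.02,[-0.0005,-0.003,-0.002],[0,0,0]],
    [0.02,[-0.0005,-0.003,0],[0,0,0]],
  ],
)

```text
time: 8.18
tool_pos: [0.5122, 0.2551, 0.0574]
ee_rot: [-3.14, 0.0, 1.689]
wrist_force: [-0.0, -1.0, -6.1]
width: 0.0436
finger_force: 30.0
```

Request:
drive_tool(
  series=[
    [0.02,[0,0,0.002],[0,0,0]],
    [0.02,[0,0,0.004],[0,0,0]],
    [0.02,[0,0,0.0045],[0,0,0]],
  ],
)

```text
time: 8.55
tool_pos: [0.5127, 0.2553, 0.0544]
ee_rot: [-3.141, 0.0, 1.689]
wrist_force: [-1.2, -0.6, -0.6]
width: 0.0439
finger_force: 30.0
```

Request:
drive_tool(
  series=[
    [0.02,[0,0,0.001],[0,0,0]],
    [0.05,[0,0,0.001],[0,0,0]],
    [0.09,[0,0,0.001],[0,0,0]],
    [0.09,[0,0,0.001],[0,0,0]],
    [0.09,[0,0,0.001],[0,0,0]],
  ],
)

```text
time: 9.18
tool_pos: [0.5128, 0.2553, 0.053]
ee_rot: [3.141, -0.0, 1.689]
wrist_force: [-0.4, 0.4, 0.3]
width: 0.0767
finger_force: 0.0
```

Request:
drive_tool(
  series=[
    [0.094,[0,0,-0.03],[0,0,0]],
    [0.094,[0,0,-0.09],[0,0,0]],
    [0.094,[0,0,-0.15],[0,0,0]],
    [0.094,[0,0,-0.15],[0,0,0]],
    [0.094,[0,0,-0.15],[0,0,0]],
  ],
)

```text
time: 9.8
tool_pos: [0.5125, 0.2552, 0.2025]
ee_rot: [-3.141, 0.0, 1.689]
wrist_force: [-0.4, -0.2, -0.3]
width: 0.0937
finger_force: 0.0
```

```bash
python3 - <<'E'
from h import *
o,p,_=pose();print(p,heading(),o["width"])
c=imaging.get_calibration("wrist"); im=imaging.snapshot("wrist");cv2.imwrite("pics/seat.png",im[:,:,::-1])
x,y=proj(c,[.5113,.2568,.046])[0].astype(int); x0,y0=x-70,y-70; print(x0,y0)
cv2.imwrite("pics/seatc.png",cv2.resize(im[y0:y0+140,x0:x0+140,::-1],None,fx=4,fy=4,interpolation=cv2.INTER_NEAREST))
np.save("seatcal.npy",c,allow_pickle=True); go([.61,-.174,.231],np.pi/2)
E
```

```text
[0.51249049 0.255198   0.20248896] 1.6888004112368178 0.09370417570392169
214 130
t 9.85 shift mm [-437.6   46.8  -29.7] [-0.003  0.001  0.118]
```

View pics/seatc.png

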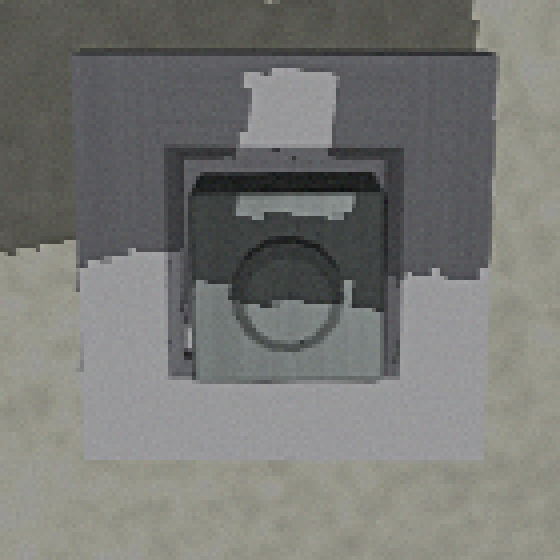

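```bash
python3 - <<'E'
from h import *
c=np.load("seatcal.npy",allow_pickle=True).item()
f=lambda q,z:cast(c,np.array(q)/4+[214,130]-.5,z)[:,:2]
P=f([(192,192),(384,192),(383,381),(196,381)],.046); print(P.round(4).tolist(),P.mean(0),np.linalg.norm(P[0]-P[1]),np.linalg.norm(P[1]-P[2]))
print(f([(288,296)],.057))
E
```

```text
[[0.4888, 0.2751], [0.5311, 0.2802], [0.5368, 0.237], [0.4942, 0.2319]] [0.51272907 0.25603906] 0.04260760755759376 0.043581626730748606
[[0.51248406 0.25660235]]
```

Request:
drive_tool(
  series=[
    [0.094,[-0.055,0.006,-0.006],[0,0,0.024]],
    [0.094,[-0.11,0.012,-0.012],[0,0,0.048]],
    [0.094,[-0.165,0.018,-0.018],[0,0,0.072]],
    [0.094,[-0.22,0.023,-0.024],[0,0,0.096]],
    [0.094,[-0.275,0.029,-0.03],[0,0,0.118]],
  ],
)

```text
time: 10.48
tool_pos: [0.573, -0.016, 0.2301]
ee_rot: [-3.137, -0.001, 1.57]
wrist_force: [-0.1, 0.4, 0.7]
width: 0.0939
finger_force: 0.0
```

```bash
python3 - <<'E'
from h import *
print(pose()[1]); go([.61,-.174,.16],np.pi/2)
E
```

```text
[ 0.57297074 -0.01600082  0.23013519]
t 10.47 shift mm [-158.    37.5   69.8] [-0.005 -0.001 -0.001]
```

Request:
drive_tool(
  series=[
    [0.094,[-0.055,0.013,0],[0,0,0]],
    [0.094,[-0.11,0.026,0],[0,0,0]],
    [0.094,[-0.158,0.037,0.03],[0,0,0]],
    [0.094,[-0.158,0.037,0.07],[0,0,0]],
    [0.094,[-0.158,0.037,0.07],[0,0,0]],
  ],
)

```text
time: 11.1
tool_pos: [0.6073, -0.1718, 0.1554]
ee_rot: [-3.128, -0.005, 1.57]
wrist_force: [-0.4, 0.7, -0.4]
width: 0.0939
finger_force: 0.0
```

```bash
cat >> h.py <<'E'
def look(name,guess,h=70):
    o,p,T=pose(); c=imaging.get_calibration("wrist"); im=imaging.snapshot("wrist")
    cv2.imwrite(f"pics/{name}f.png",im[:,:,::-1]); np.save(f"{name}.npy",c,allow_pickle=True)
    x,y=proj(c,guess)[0].astype(int); x0,y0=max(0,x-h),max(0,y-h)
    cv2.imwrite(f"pics/{name}.png",cv2.resize(im[y0:y0+2*h,x0:x0+2*h,::-1],None,fx=4,fy=4,interpolation=cv2.INTER_NEAREST))
    print(p,heading(),"crop",x0,y0); return c
E
python3 - <<'E'
from h import *
look("spacer",[.61,-.174,.018])
E
```

```text
[ 0.60731001 -0.17179984  0.1553929 ] 1.5705393379932049 crop 220 140
```

View pics/spacer.png

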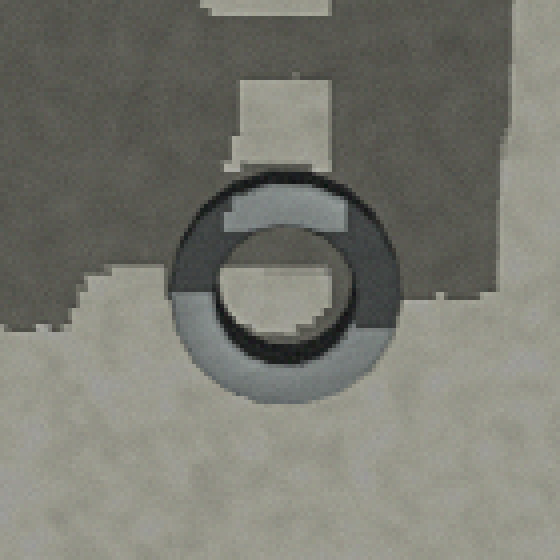

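```bash
python3 - <<'E'
from h import *
c=np.load("spacer.npy",allow_pickle=True).item()
P=cast(c,np.array([(286,294),(172,294),(400,294),(286,183),(286,405)])/4+[220,140]-.5,.018)[:,:2]; print(P.round(4).tolist())
go([*P[0],.028],np.pi/2)
E
```

```text
[[0.6105, -0.1761], [0.5862, -0.1762], [0.6348, -0.1761], [0.6104, -0.1522], [0.6106, -0.201]]
t 11.15 shift mm [ -4.8   2.5 131. ] [-0.008 -0.003 -0.   ]
```

Request:
drive_tool(
  series=[
    [0.094,[-0.003,0.001,0.04],[0,0,0]],
    [0.094,[-0.003,0.001,0.08],[0,0,0]],
    [0.094,[-0.003,0.001,0.11],[0,0,0]],
    [0.094,[-0.003,0.001,0.11],[0,0,0]],
    [0.094,[-0.003,0.001,0.11],[0,0,0]],
  ],
)

```text
time: 11.78
tool_pos: [0.6134, -0.1753, 0.0557]
ee_rot: [3.138, 0.001, 1.572]
wrist_force: [-0.1, 0.2, 0.9]
width: 0.0937
finger_force: 0.0
```

```bash
python3 - <<'E'
from h import *
go([.6105,-.1761,.028],np.pi/2)
E
```

```text
t 11.78 shift mm [-0.7 -3.  27.7] [0.004 0.001 0.001]
```

Request:
drive_tool(
  series=[
    [0.094,[-0.0005,-0.001,0.011],[0,0,0]],
    [0.094,[-0.0005,-0.001,0.022],[0,0,0]],
    [0.094,[-0.0005,-0.001,0.022],[0,0,0]],
    [0.094,[-0.0005,-0.001,0.022],[0,0,0]],
  ],
)

```text
time: 12.28
tool_pos: [0.6108, -0.1759, 0.0309]
ee_rot: [-3.141, -0.0, 1.571]
wrist_force: [0.7, -0.5, -0.8]
width: 0.0937
finger_force: 0.0
```

```bash
python3 - <<'E'
from h import *
go([.6105,-.1761,.028],np.pi/2)
E
```

```text
t 12.28 shift mm [-0.2 -0.3  2.9] [-0. -0. -0.]
```

Request:
drive_tool(
  series=[
    [0.07,[0,0,0.0025],[0,0,0]],
    [0.04,[0,0,0.0025],[0,0,0]],
    [0.02,[0,0,0.0025],[0,0,0]],
    [0.02,[0,0,0.0025],[0,0,0]],
    [0.02,[0,0,0.0025],[0,0,0]],
  ],
)

```text
time: 12.9
tool_pos: [0.6108, -0.1759, 0.0286]
ee_rot: [-3.142, -0.0, 1.571]
wrist_force: [-0.7, -0.5, 0.2]
width: 0.05
finger_force: 30.0
```

Request:
drive_tool(
  series=[
    [0.02,[0,0,0],[0,0,0]],
    [0.02,[0,0,0],[0,0,0]],
  ],
)

```text
time: 13.15
tool_pos: [0.6108, -0.1759, 0.0286]
ee_rot: [-3.142, -0.0, 1.571]
wrist_force: [-1.1, 0.5, 0.4]
width: 0.0499
finger_force: 30.0
```

Request:
drive_tool(
  series=[
    [0.02,[0,0,-0.03],[0,0,0]],
    [0.02,[0,0,-0.08],[0,0,0]],
    [0.02,[0,0,-0.13],[0,0,0]],
    [0.02,[0.03,-0.007,-0.15],[0,0,0]],
    [0.02,[0.082,-0.018,-0.15],[0,0,0]],
  ],
)

```text
time: 13.78
tool_pos: [0.5941, -0.0947, 0.1811]
ee_rot: [3.136, 0.001, 1.568]
wrist_force: [-0.3, 0.4, -2.1]
width: 0.0499
finger_force: 30.0
```

Request:
drive_tool(
  series=[
    [0.02,[0.05,-0.011,0],[0,0,0]],
    [0.02,[0.1,-0.023,0],[0,0,0]],
    [0.02,[0.15,-0.034,0],[0,0,0]],
    [0.02,[0.2,-0.046,0],[0,0,0]],
    [0.02,[0.25,-0.057,0],[0,0,0]],
  ],
)

```text
time: 14.4
tool_pos: [0.5351, 0.1577, 0.1781]
ee_rot: [-3.141, -0.0, 1.571]
wrist_force: [1.1, -0.1, -2.5]
width: 0.05
finger_force: 30.0
```

```bash
python3 - <<'E'
from h import *
print(pose()[1]);go([.5126,.2564,.13],np.pi/2)
E
```

```text
[0.53507088 0.15767045 0.17808162]
t 14.4 shift mm [ 98.7 -22.5  48.1] [-0. -0. -0.]
```

Request:
drive_tool(
  series=[
    [0.02,[0.045,-0.01,0.02],[0,0,0]],
    [0.02,[0.085,-0.019,0.05],[0,0,0]],
    [0.02,[0.099,-0.0225,0.07],[0,0,0]],
    [0.02,[0.099,-0.0225,0.07],[0,0,0]],
    [0.02,[0.099,-0.0225,0.07],[0,0,0]],
  ],
)

```text
time: 15.02
tool_pos: [0.514, 0.2546, 0.1092]
ee_rot: [3.14, -0.0, 1.57]
wrist_force: [-0.2, 1.0, -1.7]
width: 0.0498
finger_force: 30.0
```

Request:
drive_tool(
  series=[
    [0.02,[0,0,0],[0,0,0]],
  ],
)

```text
time: 15.15
tool_pos: [0.5145, 0.2545, 0.11]
ee_rot: [3.139, -0.001, 1.569]
wrist_force: [0.1, -0.0, -1.1]
width: 0.0495
finger_force: 30.0
```

```bash
python3 - <<'E'
from h import *
look("ring",[.5126,.2564,.09]); go([.5126,.2564,.11],np.pi/2)
E
```

```text
[0.51452464 0.2544944  0.11003373] 1.569366382768588 crop 211 184
t 15.2 shift mm [ 1.9 -1.9 -0.1] [ 0.002 -0.001 -0.001]
```

View pics/ring.png

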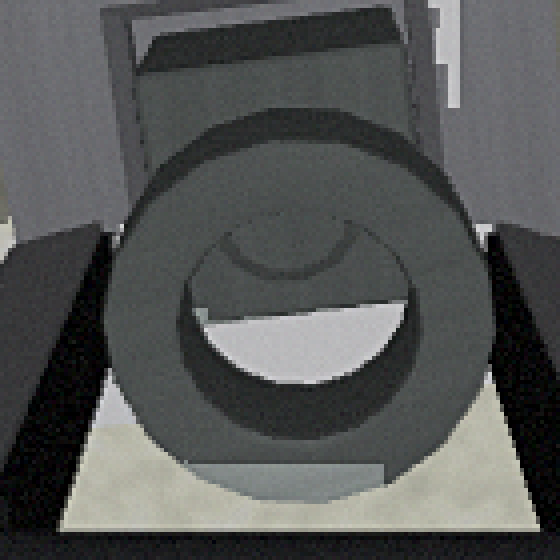

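```bash
python3 - <<'E'
from h import *
c=np.load("ring.npy",allow_pickle=True).item()
f=lambda q,z:cast(c,np.array(q,float)/4+[211,184]-.5,z)[:,:2].round(4).tolist()
print("ring l r t b",f([(107,320),(495,320),(303,143),(303,502)],.0994))
print("bore l r",f([(180,320),(420,320)],.0994))
print("boss bottom",f([(290,280)],.0565),"sides",f([(222,237),(358,237)],.0565))
print("block far",f([(138,72),(404,43)],.046),"near",f([(205,322),(405,301)],.046))
print(f([(255,60),(285,308)],.046))
E
```

```text
ring l r t b [[0.4907, 0.255], [0.5392, 0.2549], [0.5152, 0.2778], [0.5152, 0.2298]]
bore l r [[0.4998, 0.2549], [0.5298, 0.2549]]
boss bottom [[0.5134, 0.2442]] sides [[0.5028, 0.2513], [0.524, 0.2512]]
block far [[0.4893, 0.2752], [0.5314, 0.2799]] near [[0.4992, 0.2329], [0.5323, 0.2366]]
[[0.5079, 0.2772], [0.5125, 0.2354]]
```

Request:
drive_tool(
  series=[
    [0.02,[0.001,-0.001,0.006],[0,0,0]],
    [0.02,[0.002,-0.0018,0.014],[0,0,0]],
    [0.02,[0.002,-0.0018,0.02],[0,0,0]],
    [0.02,[0.002,-0.0018,0.02],[0,0,0]],
  ],
)

```text
time: 15.7
tool_pos: [0.5109, 0.2569, 0.0873]
ee_rot: [-3.14, 0.001, 1.571]
wrist_force: [0.2, -0.7, -0.8]
width: 0.05
finger_force: 30.0
```

```bash
python3 - <<'E'
from h import *
print(pose()[1]); go([.5129,.2567,.0746],np.pi/2)
E
```

```text
[0.510873   0.25688026 0.08731382]
t 15.7 shift mm [-0.2  2.1 12.7] [-0.002  0.001  0.   ]
```

Request:
drive_tool(
  series=[
    [0.02,[0,0.001,0],[0,0,0]],
    [0.02,[0,0.001,0],[0,0,0]],
    [0.02,[0,0.001,0],[0,0,0]],
  ],
)

```text
time: 16.08
tool_pos: [0.5128, 0.2572, 0.0888]
ee_rot: [3.141, -0.0, 1.571]
wrist_force: [-0.6, -0.1, -1.0]
width: 0.0498
finger_force: 30.0
```

Request:
drive_tool(
  series=[
    [0.02,[-0.0005,0,0.002],[0,0,0]],
    [0.02,[-0.0005,0,0.004],[0,0,0]],
    [0.02,[-0.0005,0,0.006],[0,0,0]],
    [0.02,[-0.0005,0,0.008],[0,0,0]],
  ],
)

```text
time: 16.58
tool_pos: [0.5125, 0.2566, 0.0803]
ee_rot: [-3.141, -0.0, 1.571]
wrist_force: [0.1, -0.6, -1.3]
width: 0.0497
finger_force: 30.0
```

Request:
drive_tool(
  series=[
    [0.02,[0,0,0.002],[0,0,0]],
    [0.02,[0,0,0.0035],[0,0,0]],
    [0.02,[0,0,0.005],[0,0,0]],
    [0.02,[0,0,0.005],[0,0,0]],
  ],
)

```text
time: 17.08
tool_pos: [0.5125, 0.2566, 0.0753]
ee_rot: [-3.141, -0.0, 1.571]
wrist_force: [0.0, 0.6, -0.9]
width: 0.0499
finger_force: 30.0
```

Request:
drive_tool(
  series=[
    [0.02,[0,0,0.0007],[0,0,0]],
    [0.02,[0,0,0.0014],[0,0,0]],
    [0.02,[0,0,0.0014],[0,0,0]],
  ],
)

```text
time: 17.45
tool_pos: [0.5127, 0.2567, 0.0745]
ee_rot: [3.141, -0.0, 1.571]
wrist_force: [-0.8, -0.8, 1.6]
width: 0.0499
finger_force: 30.0
```

Contact at the expected height; release and rise.

Request:
drive_tool(
  series=[
    [0.055,[0,0,0],[0,0,0]],
    [0.08,[0,0,0],[0,0,0]],
    [0.094,[0,0,0],[0,0,0]],
    [0.094,[0,0,0],[0,0,0]],
    [0.094,[0,0,0],[0,0,0]],
  ],
)

```text
time: 18.08
tool_pos: [0.5126, 0.2566, 0.0741]
ee_rot: [3.141, -0.0, 1.571]
wrist_force: [0.2, -0.3, 0.4]
width: 0.0912
finger_force: 0.0
```

Request:
drive_tool(
  series=[
    [0.094,[0,0,-0.03],[0,0,0]],
    [0.094,[0,0,-0.08],[0,0,0]],
    [0.094,[0,0,-0.13],[0,0,0]],
    [0.094,[0,0,-0.13],[0,0,0]],
    [0.094,[0,0,-0.13],[0,0,0]],
  ],
)

```text
time: 18.7
tool_pos: [0.5123, 0.2565, 0.2035]
ee_rot: [-3.141, 0.0, 1.571]
wrist_force: [-1.0, 0.5, -0.3]
width: 0.0938
finger_force: 0.0
```

```bash
python3 - <<'E'
from h import *
look("stk",[.5128,.2565,.064]); go([.443,-.183,.231],np.pi/2)
E
```

```text
[0.51227226 0.25649243 0.20349478] 1.5707473445879714 crop 215 136
t 18.75 shift mm [-439.3  -68.8  -28.1] [-0.003  0.001 -0.   ]
```

View pics/stk.png

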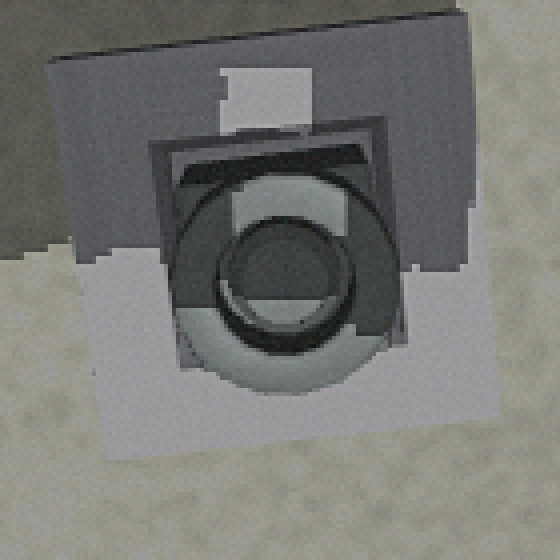

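```bash
python3 - <<'E'
from h import *
c=np.load("stk.npy",allow_pickle=True).item()
P=cast(c,np.array([(286.5,285),(172,285),(401,285),(286.5,174),(286.5,396)])/4+[215,136]-.5,.064)[:,:2]; print(P.round(4).tolist())
E
```

```text
[[0.513, 0.2564], [0.4885, 0.2563], [0.5375, 0.2564], [0.513, 0.2803], [0.5131, 0.2315]]
```

Request:
drive_tool(
  series=[
    [0.094,[-0.055,-0.009,-0.005],[0,0,0]],
    [0.094,[-0.11,-0.018,-0.01],[0,0,0]],
    [0.094,[-0.165,-0.026,-0.02],[0,0,0]],
    [0.094,[-0.22,-0.035,-0.02],[0,0,0]],
    [0.094,[-0.275,-0.044,-0.02],[0,0,0]],
  ],
)

```text
time: 19.38
tool_pos: [0.4671, -0.0199, 0.2219]
ee_rot: [-3.138, -0.001, 1.571]
wrist_force: [0.3, -0.7, 0.4]
width: 0.094
finger_force: 0.0
```

Request:
drive_tool(
  series=[
    [0.094,[-0.055,-0.009,0],[0,0,0]],
    [0.094,[-0.11,-0.018,0],[0,0,0]],
    [0.094,[-0.164,-0.025,0.02],[0,0,0]],
    [0.094,[-0.164,-0.025,0.05],[0,0,0]],
    [0.094,[-0.164,-0.025,0.05],[0,0,0]],
  ],
)

```text
time: 20.0
tool_pos: [0.4409, -0.1817, 0.1693]
ee_rot: [-3.133, -0.005, 1.569]
wrist_force: [0.3, 0.7, 0.8]
width: 0.094
finger_force: 0.0
```

Request:
drive_tool(
  series=[
    [0.094,[0,0,0],[0,0,0]],
  ],
)

```text
time: 20.12
tool_pos: [0.4435, -0.1819, 0.1738]
ee_rot: [-3.141, -0.001, 1.572]
wrist_force: [0.6, 0.2, 1.4]
width: 0.0939
finger_force: 0.0
```

```bash
python3 - <<'E'
from h import *
c=look("disc",[.443,-.183,.01])
im=cv2.imread("pics/discf.png").astype(int); g=proj(c,[.443,-.183,.01])[0]; print(g)
m=((im[:,:,0]-im[:,:,2])>3).astype(np.uint8); m[int(g[1])+75:]=0
m=cv2.morphologyEx(m,cv2.MORPH_OPEN,np.ones((3,3)));m=cv2.morphologyEx(m,cv2.MORPH_CLOSE,np.ones((5,5)))
cs,_=cv2.findContours(m,cv2.RETR_EXTERNAL,cv2.CHAIN_APPROX_NONE)
for k in cs:
    if cv2.contourArea(k)>200: print(cv2.contourArea(k),cv2.boundingRect(k),cv2.fitEllipse(k))
x,y=g.astype(int)
print((im[y,x-50:x+50].sum(1)//3).tolist()); print((im[y-60:y+60,x].sum(1)//3).tolist())
E
```

```text
[ 0.44352051 -0.18186388  0.17384871] 1.572043856837911 crop 214 132
[284.70737994 202.03560308]
[148, 151, 148, 145, 145, 146, 150, 148, 148, 147, 148, 147, 146, 143, 151, 146, 144, 151, 150, 147, 152, 152, 153, 150, 67, 93, 93, 94, 96, 92, 94, 100, 97, 57, 63, 62, 63, 66, 54, 20, 28, 30, 42, 62, 68, 65, 67, 70, 65, 64, 66, 64, 69, 66, 63, 66, 67, 68, 69, 43, 29, 28, 28, 46, 67, 64, 64, 58, 62, 56, 62, 61, 59, 56, 56, 60, 61, 67, 85, 86, 85, 85, 79, 82, 83, 86, 88, 78, 86, 87, 88, 83, 86, 83, 79, 83, 82, 79, 82, 75]
[85, 85, 80, 85, 87, 80, 86, 80, 81, 80, 76, 143, 124, 145, 147, 145, 144, 146, 144, 141, 143, 149, 144, 143, 149, 150, 146, 147, 145, 147, 144, 141, 137, 144, 130, 73, 59, 16, 97, 136, 129, 134, 128, 142, 60, 58, 62, 66, 64, 66, 65, 68, 30, 30, 33, 31, 33, 38, 66, 69, 66, 68, 57, 69, 64, 68, 63, 64, 60, 50, 128, 127, 122, 121, 118, 122, 122, 113, 116, 120, 119, 113, 114, 113, 107, 118, 115, 116, 116, 110, 151, 146, 144, 147, 146, 143, 144, 145, 147, 147, 145, 149, 145, 146, 147, 145, 145, 145, 139, 139, 146, 142, 145, 149, 147, 148, 145, 147, 144, 145]
```

```bash
python3 - <<'E'
from h import *
c=np.load("disc.npy",allow_pickle=True).item()
P=cast(c,[(285,205.8),(257.7,205.8),(312,205.8),(285,179.5),(285,232)],.01)[:,:2]; print(P.round(4).tolist())
im=cv2.imread("pics/discf.png").astype(int)
for thr in (-2,0,1):
    m=((cv2.blur(im.astype(np.float32),(3,3))[:,:,0]-cv2.blur(im.astype(np.float32),(3,3))[:,:,2])>thr).astype(np.uint8)
    m[:,:200]=0;m[:,370:]=0;m[270:]=0
    k=[q for q in cv2.findContours(m,cv2.RETR_EXTERNAL,cv2.CHAIN_APPROX_NONE)[0] if cv2.contourArea(q)>800]
    for q in k: print(thr,cv2.boundingRect(q),cv2.contourArea(q))
go([*P[0],.038],np.pi/2)
E
```

```text
[[0.4433, -0.1866], [0.418, -0.1866], [0.4683, -0.1865], [0.4432, -0.162], [0.4433, -0.2119]]
-2 (258, 179, 54, 53) 2137.5
-2 (226, 0, 144, 36) 4135.5
0 (259, 179, 52, 53) 2064.0
1 (259, 180, 52, 51) 2022.0
t 20.18 shift mm [ -4.6  -0.9 136.7] [0.001 0.    0.001]
```

Request:
drive_tool(
  series=[
    [0.094,[-0.003,0,0.04],[0,0,0]],
    [0.094,[-0.0045,-0.001,0.08],[0,0,0]],
    [0.094,[-0.0045,-0.001,0.11],[0,0,0]],
    [0.094,[-0.0045,-0.001,0.11],[0,0,0]],
    [0.094,[-0.0045,-0.001,0.11],[0,0,0]],
  ],
)

```text
time: 20.8
tool_pos: [0.444, -0.1871, 0.0662]
ee_rot: [3.138, 0.002, 1.572]
wrist_force: [1.4, -0.3, 1.1]
width: 0.0939
finger_force: 0.0
```

Request:
drive_tool(
  series=[
    [0.07,[0,0,0.012],[0,0,0]],
    [0.06,[0,0,0.022],[0,0,0]],
    [0.06,[0,0,0.022],[0,0,0]],
    [0.06,[0,0,0.022],[0,0,0]],
  ],
)

```text
time: 21.3
tool_pos: [0.4426, -0.1869, 0.0421]
ee_rot: [3.142, -0.0, 1.571]
wrist_force: [0.0, -1.0, 0.6]
width: 0.0604
finger_force: 0.0
```

```bash
python3 - <<'E'
from h import *
go([.4433,-.1866,.0385],np.pi/2)
E
```

```text
t 21.3 shift mm [0.3 0.7 3.6] [ 0. -0. -0.]
```

Request:
drive_tool(
  series=[
    [0.06,[0,0.0006,0.0035],[0,0,0]],
    [0.04,[0,0.0006,0.0035],[0,0,0]],
    [0.02,[0,0.0006,0.0035],[0,0,0]],
    [0.01,[0,0.0006,0.0035],[0,0,0]],
    [0.01,[0,0.0006,0.0035],[0,0,0]],
  ],
)

```text
time: 21.92
tool_pos: [0.4431, -0.1869, 0.0386]
ee_rot: [-3.141, -0.0, 1.571]
wrist_force: [-1.1, -0.6, 0.3]
width: 0.0234
finger_force: 0.7
```

Request:
drive_tool(
  series=[
    [0.01,[0,0,0],[0,0,0]],
    [0.01,[0,0,0],[0,0,0]],
    [0.01,[0,0,0],[0,0,0]],
  ],
)

```text
time: 22.3
tool_pos: [0.4431, -0.1869, 0.0386]
ee_rot: [-3.141, -0.0, 1.571]
wrist_force: [-0.6, -0.6, 1.3]
width: 0.0231
finger_force: 30.0
```

Request:
drive_tool(
  series=[
    [0.01,[0,0,-0.03],[0,0,0]],
    [0.01,[0,0,-0.08],[0,0,0]],
    [0.01,[0,0,-0.13],[0,0,0]],
    [0.01,[0.03,0.005,-0.14],[0,0,0]],
    [0.01,[0.08,0.013,-0.14],[0,0,0]],
  ],
)

```text
time: 22.92
tool_pos: [0.457, -0.1072, 0.1797]
ee_rot: [3.139, 0.001, 1.568]
wrist_force: [0.3, 0.1, -1.2]
width: 0.0228
finger_force: 30.0
```

Request:
drive_tool(
  series=[
    [0.01,[0.05,0.008,0],[0,0,0]],
    [0.01,[0.1,0.016,0],[0,0,0]],
    [0.01,[0.15,0.024,0],[0,0,0]],
    [0.01,[0.2,0.032,0],[0,0,0]],
    [0.01,[0.25,0.04,0],[0,0,0]],
  ],
)

```text
time: 23.55
tool_pos: [0.4959, 0.1448, 0.1777]
ee_rot: [-3.141, 0.0, 1.571]
wrist_force: [-0.6, -1.3, -2.2]
width: 0.0229
finger_force: 30.0
```

```bash
python3 - <<'E'
from h import *
print(pose()[1]);go([.513,.2564,.1106],np.pi/2)
E
```

```text
[0.49586436 0.14482709 0.17768613]
t 23.55 shift mm [111.6  17.2  67.1] [-0.001  0.     0.   ]
```

Request:
drive_tool(
  series=[
    [0.01,[0.04,0.006,0],[0,0,0]],
    [0.01,[0.08,0.012,0.01],[0,0,0]],
    [0.01,[0.1,0.0155,0.025],[0,0,0]],
    [0.01,[0.1115,0.017,0.04],[0,0,0]],
    [0.01,[0.1115,0.017,0.04],[0,0,0]],
  ],
)

```text
time: 24.18
tool_pos: [0.5118, 0.2538, 0.1357]
ee_rot: [-3.137, 0.002, 1.571]
wrist_force: [0.5, 0.6, -3.0]
width: 0.0227
finger_force: 30.0
```

Request:
drive_tool(
  series=[
    [0.01,[0,0,0],[0,0,0]],
    [0.01,[0,0,0.008],[0,0,0]],
    [0.01,[0,0,0.016],[0,0,0]],
    [0.01,[0,0,0.02],[0,0,0]],
    [0.01,[0,0,0.02],[0,0,0]],
  ],
)

```text
time: 24.8
tool_pos: [0.5128, 0.2544, 0.1179]
ee_rot: [-3.141, 0.0, 1.571]
wrist_force: [-0.1, -0.0, -2.8]
width: 0.0224
finger_force: 30.0
```

Request:
drive_tool(
  series=[
    [0.01,[0,0,0],[0,0,0]],
    [0.01,[0,0,0],[0,0,0]],
    [0.01,[0,0,0],[0,0,0]],
    [0.01,[0,0,0],[0,0,0]],
  ],
)

```text
time: 25.3
tool_pos: [0.5132, 0.2547, 0.1187]
ee_rot: [3.141, -0.0, 1.571]
wrist_force: [-0.8, -0.8, -2.0]
width: 0.0229
finger_force: 30.0
```

```bash
python3 - <<'E'
from h import *
go([.513,.2564,.1106],np.pi/2)
o,p,T=pose(); c=look("fin",[.513,.2564,.08])
# disc top face circle expected at z=p.z-.0386+.010; profiles through it
C=np.array([p[0],p[1],p[2]-.0286]); im=cv2.imread("pics/finf.png").astype(int)
x,y=proj(c,C)[0].round().astype(int); print(x,y,[proj(c,C+d)[0].round(1).tolist() for d in np.array([[-.025,0,0],[.025,0,0],[0,.025,0],[0,-.025,0]])])
print((im[y,x-65:x+65].sum(1)//3).tolist()); print((im[y-65:y+65,x].sum(1)//3).tolist()); print((im[y-65:y+65,x-20].sum(1)//3).tolist())
E
```

```text
t 25.3 shift mm [ 1.7 -0.2  8.1] [ 0. -0.  0.]
[0.5132116  0.25466417 0.11872491] 1.5708341346290557 crop 214 172
285 252 [[239.6, 251.8], [330.5, 251.8], [285.1, 207.5], [285.0, 293.4]]
[180, 184, 188, 185, 186, 188, 184, 185, 185, 183, 186, 184, 183, 184, 185, 189, 193, 158, 36, 53, 56, 58, 61, 54, 55, 53, 47, 57, 52, 57, 54, 53, 58, 58, 59, 52, 58, 60, 58, 53, 2, 8, 13, 1, 42, 41, 42, 42, 39, 35, 54, 75, 77, 77, 75, 75, 78, 75, 77, 80, 77, 77, 81, 76, 75, 81, 79, 76, 76, 79, 76, 78, 79, 76, 74, 79, 79, 81, 78, 77, 72, 44, 33, 40, 39, 44, 34, 42, 5, 0, 7, 11, 58, 58, 54, 56, 55, 58, 56, 60, 55, 58, 54, 54, 58, 57, 58, 57, 56, 48, 52, 60, 48, 55, 131, 197, 188, 185, 180, 185, 186, 183, 184, 182, 184, 182, 187, 186, 183, 184]
[38, 35, 43, 38, 44, 38, 41, 44, 44, 45, 66, 84, 85, 84, 86, 85, 85, 75, 38, 40, 41, 60, 87, 78, 77, 82, 79, 78, 83, 77, 80, 80, 79, 77, 77, 80, 78, 77, 77, 76, 80, 75, 79, 90, 48, 39, 46, 43, 41, 46, 37, 40, 43, 39, 49, 38, 42, 39, 45, 41, 57, 83, 77, 79, 75, 81, 75, 76, 77, 79, 76, 78, 76, 72, 74, 75, 75, 78, 79, 74, 74, 73, 72, 78, 78, 74, 70, 72, 74, 73, 71, 80, 79, 76, 75, 75, 75, 80, 76, 72, 75, 76, 72, 76, 69, 54, 181, 175, 173, 171, 178, 179, 181, 184, 178, 183, 176, 174, 176, 176, 178, 173, 177, 177, 179, 182, 177, 178, 184, 151]
[115, 124, 58, 37, 41, 40, 43, 39, 47, 40, 41, 47, 44, 40, 47, 79, 81, 78, 80, 82, 84, 88, 37, 42, 37, 44, 85, 83, 83, 76, 77, 73, 76, 83, 74, 73, 77, 78, 76, 76, 78, 76, 78, 75, 75, 75, 77, 71, 74, 77, 81, 77, 78, 76, 78, 80, 78, 43, 36, 41, 41, 47, 38, 46, 43, 41, 41, 39, 40, 41, 54, 72, 76, 78, 75, 71, 76, 76, 75, 74, 73, 73, 76, 75, 76, 73, 82, 75, 79, 77, 77, 74, 75, 65, 68, 95, 136, 137, 139, 134, 121, 169, 184, 182, 182, 178, 180, 175, 173, 179, 171, 174, 176, 176, 179, 178, 178, 171, 174, 175, 181, 182, 180, 184, 180, 182, 182, 181, 194, 155]
```

Request:
drive_tool(
  series=[
    [0.01,[0.001,0,0.003],[0,0,0]],
    [0.01,[0.0017,0,0.006],[0,0,0]],
    [0.01,[0.0017,0,0.008],[0,0,0]],
    [0.01,[0.0017,0,0.008],[0,0,0]],
    [0.01,[0.0017,0,0.008],[0,0,0]],
  ],
)

```text
time: 25.98
tool_pos: [0.5132, 0.2563, 0.1106]
ee_rot: [3.141, -0.0, 1.571]
wrist_force: [0.1, 1.1, -3.3]
width: 0.0226
finger_force: 30.0
```

```bash
python3 - <<'E'
from h import *
c=np.load("fin.npy",allow_pickle=True).item(); print("spacer far y",cast(c,(285,196.7),.064)[0][1]-.025, "disc y",[cast(c,(285,r),.0901)[0][1] for r in (208.5,292.5)])
go([.513,.2564,.1106],np.pi/2); o=robot.get_obs(); print(o["ee_rot"],o["width"],o["wrist_force"],np.abs(o["qvel"]).max())
# bystanders: compare punch area before and now
a=cv2.imread("pics/top0.png").astype(int); b=imaging.snapshot("top")[:,:,::-1].astype(int)
d=(np.abs(a-b).sum(2)>60)[170:305,245:290]; print("changed px",d.sum(),np.argwhere(d).mean(0) if d.any() else "")
c=imaging.get_calibration("scene"); s=imaging.snapshot("scene"); cv2.imwrite("pics/sceneF.png",s[:,:,::-1])
a=cv2.imread("pics/scene0.png").astype(int); d=(np.abs(a-s[:,:,::-1]).sum(2)>60)[125:250,235:340]; print(d.sum())
E
```

```text
spacer far y 0.255315078571571 disc y [np.float64(0.27912194894925363), np.float64(0.230207660522224)]
t 25.98 shift mm [ 0.1 -0.2  0. ] [ 0. -0.  0.]
[ 3.14145540e+00 -9.33464414e-05  1.57081932e+00] 0.022565860806913064 [ 0.14872337  1.06441907 -3.34729289] 0.002593933059563254
changed px 0 
0
```

```bash
python3 -c "
from bench import robot
print(robot.close_job())"
```

```text
the job is handed in; nothing more can be done
None
```

The job is handed in at about 26 s: the body is seated in the nest, the spacer is on its boss, and the disc is held level about 8 mm above the spacer, centred to within about 1 mm; both overview cameras show the punches unmoved.

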